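# Shut off the gas and point out the burner that lost its cap

### The arm

A 6-joint arm with a two-finger parallel gripper is mounted at the origin on the work surface. World frame = base frame: x ahead of the robot, y to its left, z up, the work surface at z = 0. Lengths are in m, angles in rad, forces in N, time in s.
With the tool pointing down it reaches from about 0.3 to 0.875 m from the base axis. Payload 6.4 kg.
Tool frame: the origin (TCP) lies between the finger pads, 19 mm behind the fingertips; this is the grasp point; z points along the fingers, y is the line along which they close (so a half turn about z gives the same grasp; the last joint's range is limited). The gripper opens to 85 mm and grips with 20 to 120 N. Pads are 22 mm wide; open, the fingers measure 114 mm over their backs; the gripper's body (76 mm by 85 mm) begins 54 mm behind the grasp point. The pads swing forward as they close: fully open they stand 13 mm farther back than shut.
Start: joints at [-1.316, 0.181, 1.607, -0, 1.354, -0.206], TCP at [0.256, -0.515, 0.25] pointing down, gripper open.
Joint ranges: [-2.99, 2.99], [-0.89, 2.07], [0.3, 2.58], [-1.14, 4.28], [0, 2.63], [-3.12, 3.12]. Speed limits (rad/s): [2.57, 2.57, 3.01, 3.14, 3.14, 3.14].

### API

Orientations are given as a unit quaternion [w, x, y, z].
In Python, from bench import ctrl gives the robot as it stands.
- The arm moves only by the tool carry_out, never from a script. Its argument "steps" is one flat list of numbers, 7 for each row, row after row: the shift along the tool's x, y, z in m, then the turn, a rotation vector about the tool's x, y, z in rad, then the opening, from 0 (shut) to 1 (fully open). In form: [dx, dy, dz, wx, wy, wz, claw, dx, dy, dz, wx, wy, wz, claw, ...]. A call has 1 to 20 rows; each row is the pose to reach, as a shift and turn from the pose commanded when the call began, along the tool's axes at that moment; what a row does not reach only later rows make up. A row lasts 1/10 s, in which the tool goes at most 50 mm and 8.59 degrees, less where a joint would pass 70% of its speed; a pose out of reach is approached as far as the arm can. A call with a gripper value outside its range is refused whole. The fingers move at their own pace and stop on an object; the grip force is fixed at half the most. Time passes only in rows, so rows that repeat a pose let the fingers close. It gives the time, the measured TCP pose, the force, the opening and the grip force at its end, in the units of the state.
- ctrl.get_obs(): the state, without advancing time (a new reading comes with each control period).
- ctrl.camera(name): name is "scene" or "top" or "wrist"; returns the picture (480x640x3 uint8, red, green, blue); there is no depth.
- ctrl.camera_params(name): a dict with "vertical_fov" (degrees; the focal length in pixels is half the picture's height over the tangent of half this angle, whatever the lens; pixels are square), "cx", "cy" (the principal point, pixels), "cam_to_world" (4x4, takes a point from camera to world coordinates); the wrist camera has in their place "hand_eye" (4x4, takes a point from camera to tool coordinates, whose origin is the TCP and whose axes are the flange's). Camera axes: x right, y down, z forward; pixel columns grow to the right and rows downward; lengths in m; the calibration is good to about 2 mm. A picture is of the moment at which its call begins: read the wrist's pose just before it. camera_params takes no time and is no camera call.
- ctrl.hand_in(): hands the job in; it is judged then, once.
The state is a dict: "time_s": time; "q": joint angles; "dq": joint speeds; "joint_efforts": joint torques, N m; "eef_pos": TCP position; "eef_rot": TCP orientation; "wrist_force": force on the tool from outside, world axes, zero at the start; "torque": the same for the moment, N m; "opening": opening from 0.0 (shut) to 1.0 (fully open); "grasp_force": force on a finger pad.
Only numpy, scipy, OpenCV 4.12 (cv2) and the standard library are available. Lean on these libraries where they do the work, as an engineer would, in place of code of your own. Each camera call takes 0.05 s, during which the arm holds its last target. There are 200 camera calls.

### The job

The gas hob has lost one burner cap. First push the gas shut-off lever all the way over, away from you, to its stop; then point at the burner without a cap, fingertips just above its middle for two seconds; then point in the same way at the missing cap, which lies on the counter, and finish while still pointing at it. Point without touching - the hob, the burners and the cap must not be touched - point at no other burner, nor at the jar lid or the cutter ring, and leave everything else where it stands.

Things in the scene. Friction and masses are not known exactly. Their poses are not given: they have to be found in the camera images.
- gas_lever (a joint): Angle of the gas shut-off lever, rad: 0 = open, leaning 0.5 rad from upright towards the robot (-x of gas_valve); 1.0 = shut, against its stop, leaning 0.5 rad the other way (+x of gas_valve). It starts between 0 and 0.2, stays where it is left, and takes 2 to 4 N at its ball to move.
- gas_lever_tip (a point): Centre of the steel ball, 26 mm across, at the end of the shut-off lever: a round steel bar 10 mm thick, 80 mm from its pivot to the ball's centre. The pivot is 22 mm above the counter, on the middle of gas_valve.
- gas_valve: Brass valve block of the gas lever, 70 x 50 x 25 mm (x, y, z), fixed to the counter on the robot's left, with a short copper pipe at its +y side. Origin: centre of its underside. The lever swings in its x-z plane, and pushing the ball along the block's +x shuts it; the block is turned by up to 0.35 rad from the world's x.
- hob: Gas hob: white enamel plate 460 x 520 mm, top 12 mm above the counter, with four burners (200 mm apart in x, 230 mm in y) and four black knobs on the robot's side, not to be used. Origin: centre of its underside. The tops of its black pan supports are 56 mm above the counter; over each burner four bars reach in to 39 mm from its centre.
- burner_bare: The burner without a cap: an open hollow aluminium crown, 74 mm across at the foot and 60 mm at its rim, with a brass jet showing in the middle. It may be at any of the four places of the hob. Origin: centre of its foot, on the hob plate, 12 mm above the counter.
- burner_bare_top (a point): Middle of the open mouth of the burner without a cap, level with its rim, 22 mm above the hob plate (34 mm above the counter; the pan supports around it stand 22 mm higher).
- burner_1_top (a point): Point in the middle of the top of a burner that has its cap: same aluminium crown under a black, solid round cap 68 mm across; this point is 31.5 mm above the hob plate (about 44 mm above the counter). Not to be pointed at or touched.
- burner_2_top (a point): Point in the middle of the top of a burner that has its cap: same aluminium crown under a black, solid round cap 68 mm across; this point is 31.5 mm above the hob plate (about 44 mm above the counter). Not to be pointed at or touched.
- burner_3_top (a point): Point in the middle of the top of a burner that has its cap: same aluminium crown under a black, solid round cap 68 mm across; this point is 31.5 mm above the hob plate (about 44 mm above the counter). Not to be pointed at or touched.
- burner_1: Burner with its cap, the one of burner_1_top. Origin: centre of its foot, on the hob plate.
- burner_2: Burner with its cap, the one of burner_2_top. Origin: centre of its foot, on the hob plate.
- burner_3: Burner with its cap, the one of burner_3_top. Origin: centre of its foot, on the hob plate.
- loose_cap: The missing cap, lying on the counter to the left of the hob: a black, solid round disc 68 mm across and 10 mm thick, bevelled at its upper edge, like those on the other burners. Loose, 0.15 kg. Origin: centre of its underside, on the counter.
- jar_lid: Black jar lid lying upside down, like a shallow open dish with a thin rim: 72 mm across, 16 mm high. Lies near the cap. Loose. Origin: centre of its underside.
- cutter_ring: Dark steel cutter ring, open through the middle: 70 mm across, 22 mm high, wall 3 mm. Lies near the cap. Loose. Origin: centre of its underside.
- mug: White mug, 76 mm across and 88 mm high, beyond the three flat round things. Loose. Origin: centre of its underside.
- salt_shaker: White salt shaker, 42 mm across and 78 mm high, left of the gas lever. Loose. Origin: centre of its underside.
- spice_jar: Amber glass spice jar, 44 mm across and 95 mm high, on the right of the hob, beyond the bowl. Loose. Origin: centre of its underside.
- bowl: Blue bowl, 130 mm across and 50 mm high, on the counter to the right of the hob. Loose. Origin: centre of its underside.
Not all that is in view belongs to the job. What is shaped like the gas_valve but green or pink is not meant. Leave any pink look-alike of the loose_cap alone.

How it is judged:
By the outcome, as a careful person would: the job done as asked, in the order asked, and still so for the second after the job is handed in, with the robot touching nothing.
It also fails if it takes over 51 s, if anything falls off the work surface, if the arm or the gripper's body presses on something with over 40 N, if the wrist force passes 120 N, or if a joint passes its speed limit or range.

## Working session

There is one attempt and no reset: what is moved stays moved. The work goes in short steps, Python scripts to look and compute and a tool call to move; the robot and the scene stay as the last step left them, time stands still between calls to the robot, and variables do not carry over. Pictures are saved under pics/ and viewed, at most 10 in all, crops included, and the job is handed in when it is done.

Besides the shell and the picture viewer there is one more tool, called after "Emit:" as name(argument=value, ...), one argument or row to a line, values as JSON. carry_out: Moves the arm, as the interface text tells. Its arguments: {"type":"object","properties":{"steps":{"type":"array"}},"required":["steps"]}

```bash
mkdir -p pics
python3 - <<'E'
from bench import ctrl
import cv2,numpy as np
np.set_printoptions(precision=4,suppress=True)
for n in("scene","top"):
    cv2.imwrite(f"pics/{n}0.png",ctrl.camera(n)[:,:,::-1]); print(n,ctrl.camera_params(n))
print(ctrl.camera_params("wrist"))
print(ctrl.get_obs())
E
```

```text
scene {'vertical_fov': 52.93859947268462, 'cx': 310.59500469857846, 'cy': 243.48519899623238, 'cam_to_world': array([[-0.5213,  0.606 , -0.6008,  1.3101],
       [ 0.8533,  0.3765, -0.3606,  0.4741],
       [ 0.0077, -0.7007, -0.7134,  1.079 ],
       [ 0.    ,  0.    ,  0.    ,  1.    ]])}
top {'vertical_fov': 51.45616606040444, 'cx': 319.13056612432257, 'cy': 246.92189619474127, 'cam_to_world': array([[-0.0067, -0.9927,  0.1208,  0.2784],
       [-1.    ,  0.0068,  0.0006, -0.0224],
       [-0.0014, -0.1208, -0.9927,  1.6526],
       [ 0.    ,  0.    ,  0.    ,  1.    ]])}
{'vertical_fov': 65.67791578127175, 'cx': 315.07181188045905, 'cy': 233.8270892703949, 'hand_eye': array([[ 0.0002, -0.9497, -0.3131,  0.0811],
       [ 1.    ,  0.0005, -0.0009,  0.0018],
       [ 0.001 , -0.3131,  0.9497, -0.1234],
       [ 0.    ,  0.    ,  0.    ,  1.    ]])}
{'time_s': 0.1, 'q': array([-1.3163,  0.1814,  1.6079, -0.    ,  1.3538, -0.2063]), 'dq': array([ 0.001 , -0.    , -0.0005, -0.0025,  0.0028,  0.0005]), 'joint_efforts': array([ -0.0001, -44.5884, -35.2238,  -0.0005,   0.0042,   0.    ]), 'eef_pos': array([ 0.2556, -0.5146,  0.2492]), 'eef_rot': array([-0.0007,  0.9736,  0.2284, -0.    ]), 'wrist_force': array([ 0.9415, -0.3556,  0.4284]), 'torque': array([ 0.0381, -0.0034,  0.0195]), 'grasp_force': 0.0, 'opening': 0.9971789456852247}
```

View pics/top0.png

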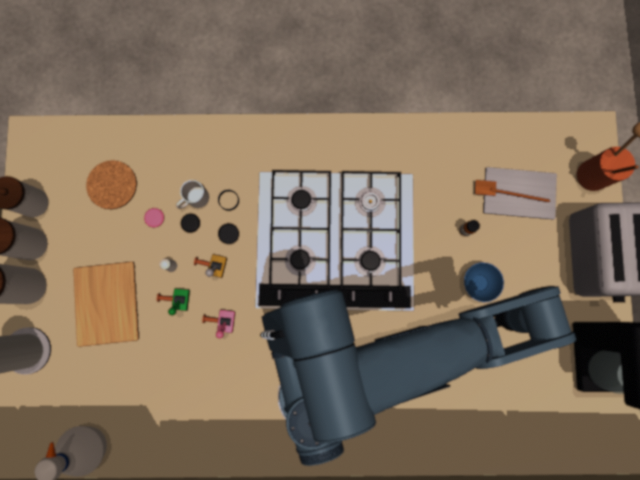

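View pics/scene0.png

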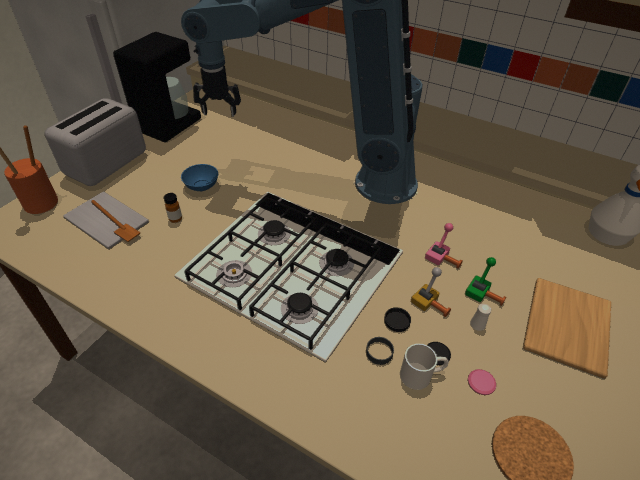

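The top view shows the bare burner at (371,201). Burners with caps are at (301,200), (300,259) and (371,260). Candidates for the cap are the black discs at (190,223) and (228,233), with the ring at (228,200) and a pink disc at (154,217). The brass valve is at (217,266); the green and pink ones are decoys.

```bash
cat > h.py <<'E'
from bench import ctrl
import numpy as np
from scipy.spatial.transform import Rotation as R
P={n:ctrl.camera_params(n) for n in("scene","top","wrist")}
def ray(n,u,v,T=None):
    p=P[n]; f=240/np.tan(np.radians(p["vertical_fov"])/2)
    T=p["cam_to_world"] if T is None else T
    return T[:3,3],T[:3,:3]@np.array([(u-p["cx"])/f,(v-p["cy"])/f,1])
def plane(n,u,v,z,T=None):
    o,d=ray(n,u,v,T); return o+d*(z-o[2])/d[2]
def tri(a,b):
    (o1,d1),(o2,d2)=a,b; s=np.linalg.lstsq(np.c_[d1,-d2],o2-o1,rcond=None)[0]
    x,y=o1+s[0]*d1,o2+s[1]*d2; return (x+y)/2,np.linalg.norm(x-y)
E
python3 - <<'E'
import cv2,numpy as np
from h import *
np.set_printoptions(precision=4,suppress=True)
t=cv2.imread("pics/top0.png");s=cv2.imread("pics/scene0.png")
a=cv2.resize(t[180:290,140:250],(580,580),interpolation=cv2.INTER_CUBIC)
cv2.imwrite("pics/c1.png",a)
b=cv2.resize(s[240:400,360:520],(600,600),interpolation=cv2.INTER_CUBIC);cv2.imwrite("pics/c2.png",b)
for nm,u,v,z in[("bare",371,201,.034),("b",301,200,.044),("b",300,259,.044),("b",371,260,.044),("d1",190,223,.01),("d2",228,233,.01),("ring",228,200,.022),("valve",217,266,.025)]: print(nm,plane("top",u,v,z))
for nm,u,v,z in[("bare",234,270,.034),("b",300,301,.044),("b",337,257,.044),("b",274,228,.044),("d2",398,319,.01),("ring",380,350,.022)]: print(nm,plane("scene",u,v,z))
E
```

```text
bare [ 0.6274 -0.1941  0.034 ]
b [0.6302 0.0372 0.044 ]
b [0.4352 0.0409 0.044 ]
b [ 0.4303 -0.1893  0.044 ]
d1 [0.5619 0.4098 0.01  ]
d2 [0.5272 0.2822 0.01  ]
ring [0.6367 0.2817 0.022 ]
valve [0.4158 0.3138 0.025 ]
bare [ 0.6376 -0.1857  0.034 ]
b [0.6388 0.0399 0.044 ]
b [0.4449 0.0456 0.044 ]
b [ 0.4408 -0.1808  0.044 ]
d2 [0.529 0.283 0.01 ]
ring [0.6494 0.2857 0.022 ]
```

View pics/c1.png

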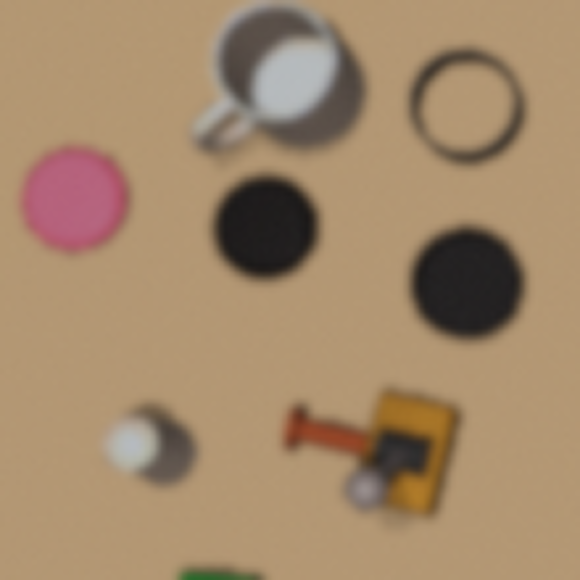

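View pics/c2.png

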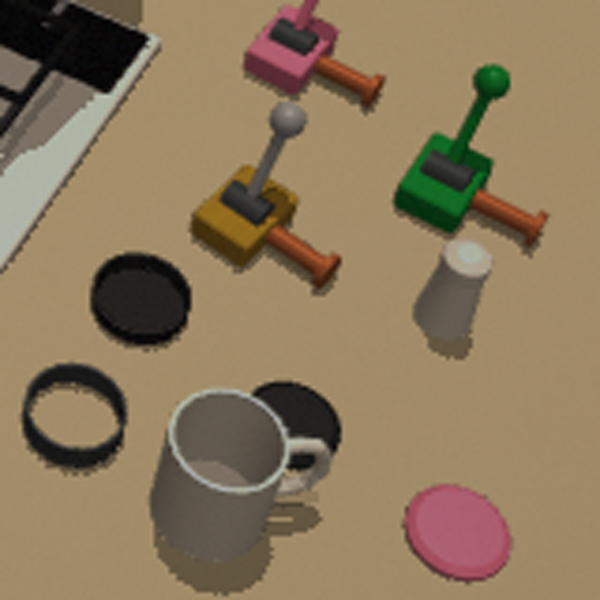

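Crops: the disc at top (190,223) is flat and solid, 68 mm size, and partly behind the mug in the scene view, so it is the **cap**. The one at (228,233) shows a raised rim and a dished inside, so it is the jar lid. The lever ball is at top (209.4,272.4) and scene (436.8,271.7).

Run:
```python
from h import *
np.set_printoptions(precision=4,suppress=True)
print("ball",tri(ray("top",209.4,272.4),ray("scene",436.8,271.7)))
print("pipe end",plane("top",140+295/5.273,180+427/5.273,.012),"blk",plane("top",140+415/5.273,180+452/5.273,.025))
for c in[(388,388),(460,408),(432,517)]: print(plane("top",140+c[0]/5.273,180+c[1]/5.273,.025))
o=ctrl.get_obs();q=o["eef_rot"];Rm=R.from_quat(q[[1,2,3,0]]);print(Rm.as_matrix())
def rel(p,yaw):
    T=R.from_euler("z",yaw)*R.from_euler("x",np.pi)
    return Rm.inv().apply(np.array(p)-o["eef_pos"]),(Rm.inv()*T).as_rotvec()
print(rel([.42,-.1,.25],.46),rel([.36,.2,.25],1.37))
```

```text
ball (array([0.3902, 0.3232, 0.0928]), np.float64(0.00010810415271865838))
pipe end [0.4341 0.3865 0.012 ] blk [0.4167 0.3082 0.025 ]
[0.4568 0.3258 0.025 ]
[0.444  0.2807 0.025 ]
[0.3762 0.297  0.025 ]
[[ 0.8957  0.4447 -0.0004]
 [ 0.4447 -0.8957  0.0014]
 [ 0.0003 -0.0014 -1.    ]]
(array([ 0.3316, -0.2982, -0.0003]), array([-0.0014, -0.0003,  0.0008])) (array([ 0.4113, -0.5936,  0.0002]), array([-0.0012, -0.0009, -0.9092]))
```

Emit:
carry_out(
  steps=[0.33,-0.3,0,0,0,0,0,0.33,-0.3,0,0,0,0,0,0.33,-0.3,0,0,0,0,0,0.33,-0.3,0,0,0,0,0,0.33,-0.3,0,0,0,0,0,0.33,-0.3,0,0,0,0,0,0.33,-0.3,0,0,0,0,0,0.33,-0.3,0,0,0,0,0,0.33,-0.3,0,0,0,0,0,0.453,-0.723,0,0,0,-0.89,0,0.453,-0.723,0,0,0,-0.89,0,0.453,-0.723,0,0,0,-0.89,0,0.453,-0.723,0,0,0,-0.89,0,0.453,-0.723,0,0,0,-0.89,0,0.453,-0.723,0,0,0,-0.89,0,0.453,-0.723,0,0,0,-0.89,0,0.453,-0.723,0,0,0,-0.89,0,0.453,-0.723,0,0,0,-0.89,0,0.453,-0.723,0,0,0,-0.89,0,0.453,-0.723,0,0,0,-0.89,0],
)

```text
time_s: 2.1
eef_pos: [0.3392, 0.3344, 0.2494]
eef_rot: [0.0, 0.78, 0.626, -0.001]
wrist_force: [0.2, -0.9, -0.6]
opening: 0.0
grasp_force: 0.0
```

```bash
cat >> h.py <<'E'
np.set_printoptions(precision=4,suppress=True)
def state():
    o=ctrl.get_obs();Rm=R.from_quat(o["eef_rot"][[1,2,3,0]]);T=np.eye(4);T[:3,:3]=Rm.as_matrix();T[:3,3]=o["eef_pos"]
    print("t",o["time_s"],"pos",o["eef_pos"],"yaw",np.arctan2(T[1,0],T[0,0]),"F",o["wrist_force"],"op",o["opening"],"q",o["q"])
    return o,Rm,T@P["wrist"]["hand_eye"]
def rel(o,Rm,p,yaw):
    T=R.from_euler("z",yaw)*R.from_euler("x",np.pi)
    return Rm.inv().apply(np.array(p)-o["eef_pos"]),(Rm.inv()*T).as_rotvec()
E
python3 - <<'E'
from h import *
import cv2
o,Rm,C=state()
cv2.imwrite("pics/w1.png",ctrl.camera("wrist")[:,:,::-1]);np.save("w1.npy",C)
print(rel(o,Rm,[.341,.334,.095],1.35))
E
```

```text
t 2.1 pos [0.3392 0.3344 0.2494] yaw 1.353475424183451 F [ 0.1638 -0.8501 -0.5776] op 0.00020223881480395137 q [ 0.5286 -0.0435  1.8465 -0.0004  1.3401  0.746 ]
(array([0.0002, 0.002 , 0.1544]), array([-0.0008,  0.0013,  0.0035]))
```

View pics/w1.png

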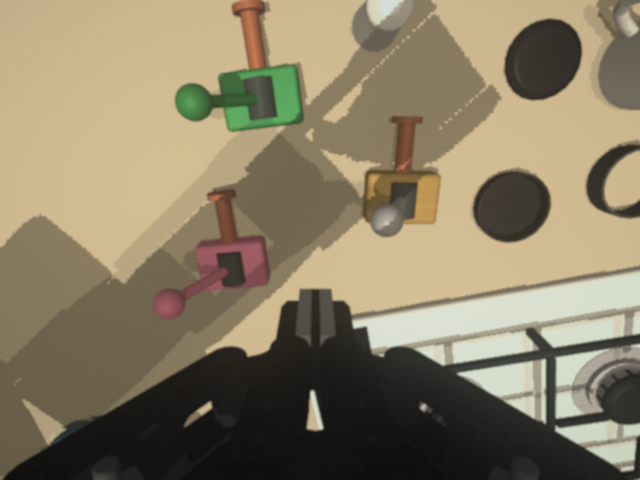

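The wrist view shows the brass ball at (386,219), its block at (402,197), the cap at (543,58), flat and solid, and the lid at (512,205) with its rim.

Run:
```python
from h import *
C=np.load("w1.npy")
print("ball",plane("wrist",386,219,.0928,C),tri(ray("wrist",386,219,C),ray("top",209.4,272.4)),"blk",plane("wrist",402,197,.025,C),"pipe end",plane("wrist",407,120,.012,C),"cap",plane("wrist",543,58,.01,C),"lid",plane("wrist",512,205,.016,C))
```

```text
ball [0.3946 0.3216 0.0928] (array([0.3919, 0.3227, 0.0967]), np.float64(0.0041920840226758824)) blk [0.4218 0.318  0.025 ] pipe end [0.4391 0.3858 0.012 ] cap [0.5649 0.4119 0.01  ] lid [0.528  0.2843 0.016 ]
```

Emit:
carry_out(
  steps=[0,0,0.05,0,0,0,0,0,0,0.1,0,0,0,0,0,0,0.14,0,0,0,0,0,0,0.157,0,0,0,0,0,0,0.157,0,0,0,0,0,0.01,0.157,0,0,0,0,0,0.02,0.157,0,0,0,0,0,0.028,0.157,0,0,0,0,0,0.036,0.157,0,0,0,0,0,0.044,0.157,0,0,0,0,0,0.052,0.157,0,0,0,0,0,0.06,0.157,0,0,0,0,0,0.068,0.157,0,0,0,0,0,0.076,0.157,0,0,0,0,0,0.084,0.157,0,0,0,0,0,0.09,0.157,0,0,0,0,0,0.09,0.157,0,0,0,0],
)

```text
time_s: 3.85
eef_pos: [0.4284, 0.3139, 0.0926]
eef_rot: [0.0, 0.781, 0.625, -0.0]
wrist_force: [0.5, -0.2, -0.3]
opening: 0.001
grasp_force: 0.1
```

Run:
```python
from h import *
import cv2
o,Rm,C=state()
cv2.imwrite("pics/w2.png",ctrl.camera("wrist")[:,:,::-1])
s=ctrl.camera("scene")[:,:,::-1]
a=cv2.resize(s[200:360,360:520],(560,560),interpolation=cv2.INTER_CUBIC);cv2.imwrite("pics/c3.png",a)
```

```text
t 3.85 pos [0.4284 0.3139 0.0926] yaw 1.3502246211812927 F [ 0.4947 -0.1631 -0.2699] op 0.001085972647836768 q [ 0.4089  0.2855  1.8334 -0.0004  1.023   0.6297]
```

View pics/c3.png

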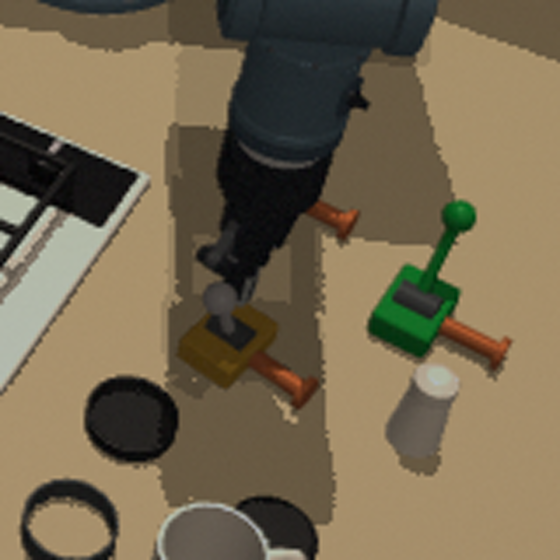

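The ball is at scene (422,286), so the lever is already swinging over. I'll keep pushing until the force shows the stop.

Emit:
carry_out(
  steps=[0,0.006,0,0,0,0,0,0,0.01,0,0,0,0,0],
)

```text
time_s: 4.15
eef_pos: [0.4334, 0.3129, 0.0924]
eef_rot: [-0.003, 0.78, 0.625, -0.004]
wrist_force: [-27.8, 8.0, 14.2]
opening: -0.002
grasp_force: 14.4
```

Emit:
carry_out(
  steps=[0,0.004,0,0,0,0,0,0,0.006,0,0,0,0,0],
)

```text
time_s: 4.35
eef_pos: [0.434, 0.3128, 0.0923]
eef_rot: [-0.007, 0.78, 0.625, -0.008]
wrist_force: [-43.4, 10.4, 28.0]
opening: -0.001
grasp_force: 22.9
```

Run:
```python
from h import *
piv=np.array([.430,.314,.022]) # rough
ax=np.array([.976,-.218,0])
b0=np.array([.393,.322,.0928])
# intersect scene ray with lever plane through b0
o,d=ray("scene",422.3,285.7); n=np.array([.218,.976,0]); p=o+d*(n@(b0-o))/(n@d); print("ball before",p,(p-b0)@ax)
```

```text
ball before [0.4554 0.3081 0.0909] 0.06395982649383233
```

The force rose to about 40 N with almost no further motion, so the lever is at its stop. I'm backing off and lifting.

Emit:
carry_out(
  steps=[0,-0.02,0,0,0,0,0,0,-0.045,0,0,0,0,0,0,-0.06,0,0,0,0,0,0,-0.06,-0.05,0,0,0,0,0,-0.06,-0.1,0,0,0,0,0,-0.06,-0.14,0,0,0,0,0,-0.06,-0.16,0,0,0,0,0,-0.06,-0.16,0,0,0,0],
)

```text
time_s: 5.15
eef_pos: [0.3873, 0.325, 0.2575]
eef_rot: [0.001, 0.78, 0.625, 0.004]
wrist_force: [0.5, 0.7, 0.4]
opening: 0.002
grasp_force: 0.0
```

Run:
```python
from h import *
import cv2
o,Rm,C=state();np.save("w3.npy",C)
w=ctrl.camera("wrist")[:,:,::-1];s=ctrl.camera("scene")[:,:,::-1]
cv2.imwrite("pics/c4.png",np.hstack([cv2.resize(w,(520,390)),cv2.resize(s[250:350,390:470],(280,350),interpolation=cv2.INTER_CUBIC)[:390].copy() if 0 else cv2.resize(s[240:340,390:470],(280,390),interpolation=cv2.INTER_CUBIC)]))
print(rel(o,Rm,[.50,0.1,.25],1.0),rel(o,Rm,[.53,-.19,.25],0.5), rel(o,Rm,[.53,-.19,.25],3.14))
```

```text
t 5.15 pos [0.3873 0.325  0.2575] yaw 1.3509430069829713 F [0.5373 0.6941 0.3693] op 0.0022517396583071913 q [ 0.4632  0.011   1.776  -0.0004  1.3454  0.6831]
(array([-0.195 ,  0.159 ,  0.0076]), array([ 0.0062, -0.0067,  0.3509])) (array([-0.4715,  0.2515,  0.0067]), array([ 0.0045, -0.0082,  0.8509])) (array([-0.4715,  0.2515,  0.0067]), array([ 0.0101,  0.0026, -1.7891]))
```

View pics/c4.png

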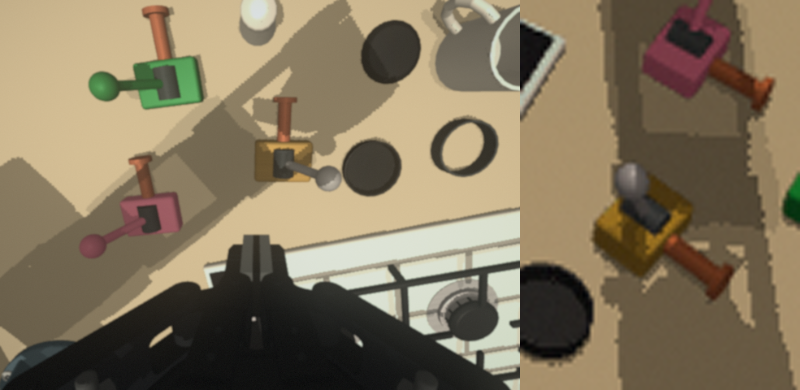

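The wrist view shows the lever leaning away (ball at about (404,220)); the scene view puts the ball at about (421,286). I'll check the angle, and take the cap position too.

Run:
```python
from h import *
C=np.load("w3.npy"); k=640/520
a=ray("wrist",328*k,179*k,C)
print(tri(a,ray("scene",421.4,286.2)), plane("wrist",328*k,179*k,.0922,C))
print("blk",plane("wrist",284*k,160*k,.025,C),"cap",plane("wrist",390*k,51*k,.01,C),"lid",plane("wrist",372*k,167*k,.016,C))
```

```text
(array([0.4593, 0.3063, 0.0923]), np.float64(0.0012327639281779414)) [0.4592 0.3056 0.0922]
blk [0.4236 0.3185 0.025 ] cap [0.5649 0.4116 0.01  ] lid [0.5292 0.2836 0.016 ]
```

The lever's lean is 0.50 rad, so it is shut. Next is the bare burner, hovering high first.

Emit:
carry_out(
  steps=[-0.449,0.351,0,0,0,0.5,0,-0.449,0.351,0,0,0,0.5,0,-0.449,0.351,0,0,0,0.5,0,-0.449,0.351,0,0,0,0.5,0,-0.449,0.351,0,0,0,0.5,0,-0.449,0.351,0,0,0,0.5,0,-0.449,0.351,0,0,0,0.5,0,-0.449,0.351,0,0,0,0.5,0,-0.449,0.351,0,0,0,0.5,0,-0.449,0.351,0,0,0,0.5,0,-0.449,0.351,0,0,0,0.5,0,-0.449,0.351,0,0,0,0.5,0,-0.449,0.351,0.04,0,0,0.5,0,-0.449,0.351,0.04,0,0,0.5,0,-0.449,0.351,0.04,0,0,0.5,0],
)

```text
time_s: 6.75
eef_pos: [0.6278, -0.19, 0.2101]
eef_rot: [-0.002, 0.911, 0.413, -0.002]
wrist_force: [-0.8, -0.9, 1.0]
opening: -0.005
grasp_force: 0.0
```

Run:
```python
from h import *
import cv2
o,Rm,C=state();np.save("w4.npy",C)
cv2.imwrite("pics/w4.png",ctrl.camera("wrist")[:,:,::-1])
p=P["wrist"];H=np.linalg.inv(p["hand_eye"]);f=240/np.tan(np.radians(p["vertical_fov"])/2)
for z in(0,.01,.019,.032): c=H@[0,0,z,1]; print(z,c[0]/c[2]*f+p["cx"],c[1]/c[2]*f+p["cy"])
```

```text
t 6.75 pos [ 0.6278 -0.19    0.2101] yaw 0.8507876605385418 F [-0.7647 -0.9212  1.0124] op -0.004565785626452907 q [-0.4744  0.3949  1.4204  0.      1.3324  0.2456]
0 310.49872849899924 332.3914730660839
0.01 310.8012039386842 318.5667820510092
0.019 311.0428019989873 307.5245019339499
0.032 311.3495620465259 293.503982193872
```

View pics/w4.png

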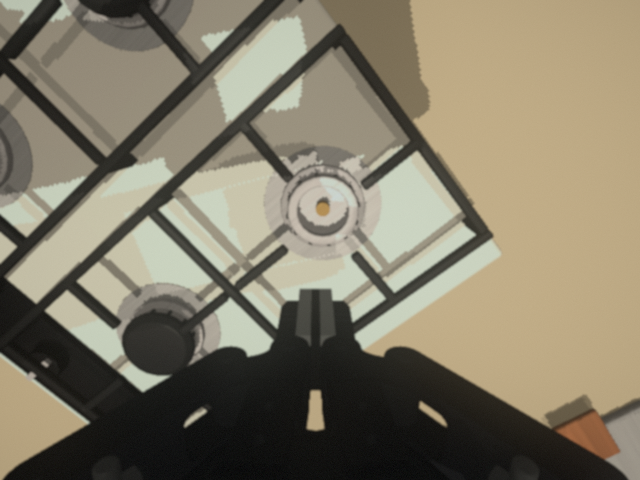

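The bare burner shows its brass jet at (322,208), with the rim centre at about (321,206); the fingertips are at (315,289). The capped neighbour is at (158,343).

Run:
```python
from h import *
C=np.load("w4.npy")
print("rim",plane("wrist",321,206,.034,C),"jet",plane("wrist",322,208,.022,C))
import cv2
w=cv2.imread("pics/w4.png"); print("capped",plane("wrist",158,343,.044,C))
t=plane("wrist",321,206,.034,C);t[2]=.068
class O(dict):pass
o,Rm,_=state(); print(rel(o,Rm,t,.85))
```

```text
rim [ 0.6357 -0.1893  0.034 ] jet [ 0.6333 -0.1935  0.022 ]
capped [ 0.4413 -0.1865  0.044 ]
t 6.8 pos [ 0.6289 -0.1902  0.2123] yaw 0.8513102957220166 F [0.3536 0.0383 1.0161] op 0.002275715545280291 q [-0.4739  0.393   1.4185 -0.      1.3323  0.2456]
(array([0.0052, 0.0048, 0.1443]), array([-0.0021,  0.0006,  0.0013]))
```

Emit:
carry_out(
  steps=[0.004,0.0045,0.05,0,0,0,0,0.004,0.0045,0.09,0,0,0,0,0.004,0.0045,0.105,0,0,0,0,0.004,0.0045,0.11,0,0,0,0],
)

```text
time_s: 7.2
eef_pos: [0.6349, -0.1899, 0.1022]
eef_rot: [-0.001, 0.911, 0.413, -0.001]
wrist_force: [1.4, -0.4, 0.3]
opening: -0.002
grasp_force: 0.0
```

Run:
```python
from h import *
import cv2
o,Rm,C=state();np.save("w5.npy",C)
w=ctrl.camera("wrist")[:,:,::-1]; s=ctrl.camera("scene")[:,:,::-1]
cv2.imwrite("pics/c5.png",np.hstack([cv2.resize(w,(520,390)),cv2.resize(s[220:300,200:257],(278,390),interpolation=cv2.INTER_CUBIC)]))
```

```text
t 7.2 pos [ 0.6349 -0.1899  0.1022] yaw 0.8516179320221634 F [ 1.3825 -0.3716  0.2788] op -0.002387981977821161 q [-0.4694  0.5246  1.4717 -0.      1.1474  0.2498]
```

View pics/c5.png

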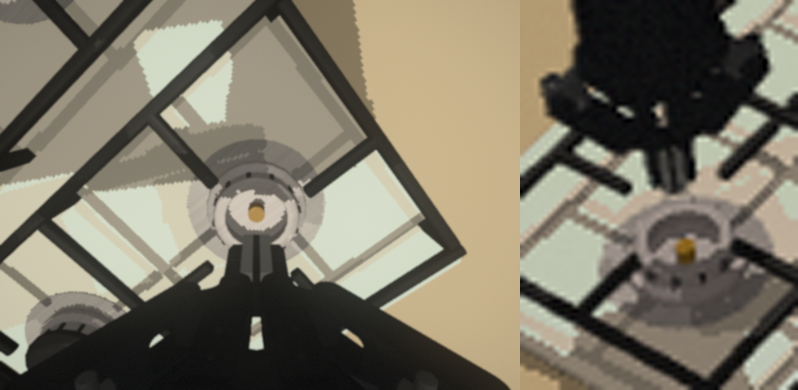

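The fingers are above the mouth, with the jet at wrist (316,263) and the rim centre at about (316,256). The alignment looks good.

Run:
```python
from h import *
C=np.load("w5.npy")
print("rim",plane("wrist",316,256,.034,C),"jet",plane("wrist",316.3,263,.022,C))
```

```text
rim [ 0.6393 -0.1881  0.034 ] jet [ 0.6334 -0.1951  0.022 ]
```

Emit:
carry_out(
  steps=[0.001,0.001,0.01,0,0,0,0,0.001,0.001,0.02,0,0,0,0,0.001,0.001,0.028,0,0,0,0,0.001,0.001,0.034,0,0,0,0,0.001,0.001,0.035,0,0,0,0,0.001,0.001,0.035,0,0,0,0,0.001,0.001,0.035,0,0,0,0,0.001,0.001,0.035,0,0,0,0,0.001,0.001,0.035,0,0,0,0,0.001,0.001,0.035,0,0,0,0,0.001,0.001,0.035,0,0,0,0,0.001,0.001,0.035,0,0,0,0,0.001,0.001,0.035,0,0,0,0,0.001,0.001,0.035,0,0,0,0],
)

```text
time_s: 8.7
eef_pos: [0.6368, -0.1907, 0.068]
eef_rot: [-0.0, 0.911, 0.413, -0.0]
wrist_force: [-0.5, -0.1, -0.6]
opening: 0.0
grasp_force: 0.0
```

Run:
```python
from h import *
import cv2
o,Rm,C=state()
w=ctrl.camera("wrist")[:,:,::-1]; s=ctrl.camera("scene")[:,:,::-1]
cv2.imwrite("pics/c6.png",np.hstack([cv2.resize(w,(520,390)),cv2.resize(s[220:300,200:257],(278,390),interpolation=cv2.INTER_CUBIC)]))
```

```text
t 8.7 pos [ 0.6368 -0.1907  0.068 ] yaw 0.8508377695711206 F [-0.5091 -0.1389 -0.6385] op 0.00028859727709920385 q [-0.4691  0.5727  1.4784 -0.      1.0906  0.2509]
```

View pics/c6.png

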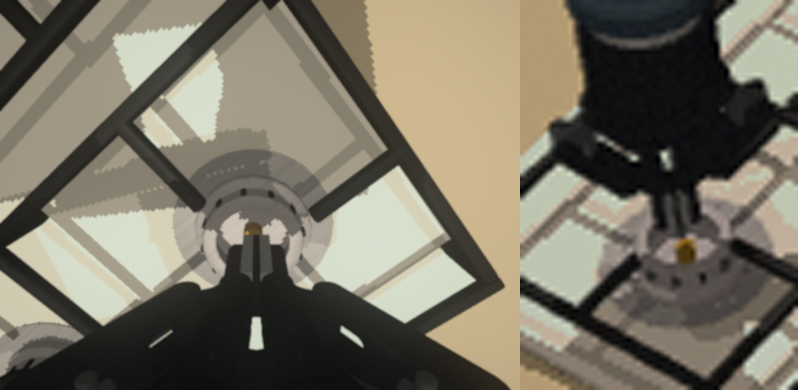

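The tips hover above the middle of the mouth (wrist view (257,236), jet just beyond) and touch nothing. I'll hold here, then rise.

Emit:
carry_out(
  steps=[0,0,0,0,0,0,0,0,0,0,0,0,0,0,0,0,0,0,0,0,0,0,0,0,0,0,0,0,0,0,0,0,0,0,0,0,0,0,0,0,0,0,0,0,0,0,0,0,0,0,0,0,0,0,0,0,0,0,0,0,0,0,0,0,0,0,0,0,0,0,0,0,0,0,0,0,0,0,0,0,0,0,0,0,0,0,0,0,0,0,0,0,0,0,0,0,0,0,0,0,0,0,0,0,0,0,0,0,0,0,0,0,0,0,0,0,0,0,0,0,0,0,0,0,0,0,0,0,0,0,0,0,0,0,0,0,0,0,0,0],
)

```text
time_s: 10.8
eef_pos: [0.6368, -0.1907, 0.068]
eef_rot: [-0.0, 0.911, 0.413, 0.0]
wrist_force: [0.6, 1.0, 0.1]
opening: -0.0
grasp_force: 0.0
```

Emit:
carry_out(
  steps=[0,0,-0.04,0,0,0,0,0,0,-0.09,0,0,0,0,0,0,-0.14,0,0,0,0,0,0,-0.18,0,0,0,0,0,0,-0.18,0,0,0,0],
)

```text
time_s: 11.3
eef_pos: [0.6402, -0.1922, 0.2568]
eef_rot: [0.005, 0.911, 0.413, 0.004]
wrist_force: [0.5, -0.9, 0.2]
opening: 0.001
grasp_force: 0.0
```

Run:
```python
from h import *
o,Rm,C=state(); print(rel(o,Rm,[.555,.40,.24],.85+1.2)[0])
```

```text
t 11.3 pos [ 0.6402 -0.1922  0.2568] yaw 0.8509933954263587 F [ 0.5108 -0.8829  0.1987] op 0.0007237007983230999 q [-0.4689  0.3713  1.3563  0.      1.4003  0.2509]
[ 0.3891 -0.4547  0.0121]
```

Run:
```python
from h import *
m=plane("top",140+275/5.273,180+60/5.273,.088);print("mug",m, "handle",plane("top",140+205/5.273,180+140/5.273,.045))
# mug rim in scene: c2 (230,440) 
print(plane("scene",360+230/3.75,240+440/3.75,.088))
o,Rm,C=state(); print(rel(o,Rm,[.535,.40,.25],2.95))
```

```text
mug [0.6512 0.3849 0.088 ] handle [0.6109 0.4385 0.045 ]
[0.6577 0.3886 0.088 ]
t 11.3 pos [ 0.6402 -0.1922  0.2568] yaw 0.8509933954263587 F [ 0.5108 -0.8829  0.1987] op 0.0007237007983230999 q [-0.4689  0.3713  1.3563  0.      1.4003  0.2509]
(array([ 0.376 , -0.4696,  0.0018]), array([ 0.0116,  0.0118, -2.099 ]))
```

Emit:
carry_out(
  steps=[0.376,-0.47,0,0,0,-2.1,0,0.376,-0.47,0,0,0,-2.1,0,0.376,-0.47,0,0,0,-2.1,0,0.376,-0.47,0,0,0,-2.1,0,0.376,-0.47,0,0,0,-2.1,0,0.376,-0.47,0,0,0,-2.1,0,0.376,-0.47,0,0,0,-2.1,0,0.376,-0.47,0,0,0,-2.1,0,0.376,-0.47,0,0,0,-2.1,0,0.376,-0.47,0,0,0,-2.1,0,0.376,-0.47,0,0,0,-2.1,0,0.376,-0.47,0,0,0,-2.1,0,0.376,-0.47,0,0,0,-2.1,0,0.376,-0.47,0,0,0,-2.1,0,0.376,-0.47,0,0,0,-2.1,0,0.376,-0.47,0,0,0,-2.1,0,0.376,-0.47,0,0,0,-2.1,0],
)

```text
time_s: 13.0
eef_pos: [0.5315, 0.4014, 0.2477]
eef_rot: [-0.0, 0.097, 0.995, -0.0]
wrist_force: [0.2, 0.7, 0.5]
opening: -0.002
grasp_force: 0.0
```

```bash
cat > cap.py <<'E'
from h import *
import cv2
o,Rm,C=state()
w=ctrl.camera("wrist"); m=(w.max(2)<70).astype(np.uint8)
cs,_=cv2.findContours(m,cv2.RETR_EXTERNAL,cv2.CHAIN_APPROX_NONE)
for c in cs:
    A=cv2.contourArea(c)
    if A<1500: continue
    pts=np.array([plane("wrist",*q,.008,C)[:2] for q in c[:,0,:].astype(float)])
    (x,y),r=cv2.minEnclosingCircle(pts.astype(np.float32))
    print("A",A,"bbox",cv2.boundingRect(c),"centre",x,y,"diam",2*r,"fill",cv2.contourArea(pts.astype(np.float32)*1000)/(np.pi*r*r*1e6))
print(rel(o,Rm,[.564,.411,.075],3.0))
E
python3 cap.py
```

```text
t 13.0 pos [0.5315 0.4014 0.2477] yaw 2.947052693677444 F [0.1961 0.6907 0.5149] op -0.002008613364081578 q [ 0.469   0.382   1.3604  0.      1.3996 -0.9073]
A 2975.5 bbox (300, 195, 63, 62) centre 0.5666618347167969 0.40988245606422424 diam 0.06616245210170746 fill 0.9440004397133248
A 3599.0 bbox (162, 183, 72, 67) centre 0.5306211709976196 0.279940664768219 diam 0.07373078167438507 fill 0.8958557532088778
A 62154.0 bbox (0, 176, 630, 304) centre 0.7979484796524048 0.3507373034954071 diam 0.8498530983924866 fill 0.20863307707784162
(array([-0.0301,  0.0158,  0.1727]), array([-0.0002, -0.0004, -0.0529]))
```

Emit:
carry_out(
  steps=[-0.032,0.015,0,0,0,0,0,-0.032,0.015,0.05,0,0,0,0,-0.032,0.015,0.1,0,0,0,0,-0.032,0.015,0.135,0,0,0,0,-0.032,0.015,0.15,0,0,0,0,-0.032,0.015,0.15,0,0,0,0],
)

```text
time_s: 13.65
eef_pos: [0.5644, 0.4095, 0.0954]
eef_rot: [-0.002, 0.096, 0.995, -0.001]
wrist_force: [-1.7, -0.5, 0.3]
opening: -0.0
grasp_force: 0.0
```

```bash
python3 cap.py
```

```text
t 13.65 pos [0.5644 0.4095 0.0954] yaw 2.949384792293684 F [-1.6899 -0.5278  0.2735] op -0.00025418078463141237 q [ 0.4579  0.6019  1.3687  0.      1.1758 -0.9207]
A 66720.5 bbox (4, 199, 623, 281) centre 0.7470383048057556 0.37239086627960205 diam 0.4733184278011322 fill 0.23284539578335156
A 11205.0 bbox (26, 177, 131, 116) centre 0.5298930406570435 0.27864930033683777 diam 0.07911796122789383 fill 0.8614791904246291
A 2638.5 bbox (5, 0, 94, 46) centre 0.418893963098526 0.30197834968566895 diam 0.047283757477998734 fill 0.33644847978569364
(array([0.0006, 0.0014, 0.0204]), array([-0.0028, -0.0039, -0.0506]))
```

Emit:
carry_out(
  steps=[-0.001,0,0.015,0,0,0,0,-0.001,0,0.03,0,0,0,0,-0.001,0,0.042,0,0,0,0,-0.001,0,0.05,0,0,0,0,-0.001,0,0.051,0,0,0,0,-0.001,0,0.051,0,0,0,0,-0.001,0,0.051,0,0,0,0,-0.001,0,0.051,0,0,0,0,-0.001,0,0.051,0,0,0,0,-0.001,0,0.051,0,0,0,0,-0.001,0,0.051,0,0,0,0,-0.001,0,0.051,0,0,0,0,-0.001,0,0.051,0,0,0,0,-0.001,0,0.051,0,0,0,0,-0.001,0,0.051,0,0,0,0,-0.001,0,0.051,0,0,0,0,-0.001,0,0.051,0,0,0,0,-0.001,0,0.051,0,0,0,0,-0.001,0,0.051,0,0,0,0,-0.001,0,0.051,0,0,0,0],
)

```text
time_s: 15.7
eef_pos: [0.5667, 0.4104, 0.047]
eef_rot: [0.0, 0.095, 0.995, -0.0]
wrist_force: [0.5, 0.1, 0.3]
opening: -0.001
grasp_force: 0.0
```

Run:
```python
from h import *
import cv2
o,Rm,C=state()
w=ctrl.camera("wrist"); m=w.max(2)<70
# cap outline on rows near the tips: extremes -> world at z=.008
for v in range(180,330,15):
    x=np.where(m[v,200:430])[0]+200
    if len(x): print(v,x[0],x[-1],plane("wrist",x[0],v,.008,C)[:2],plane("wrist",x[-1],v,.008,C)[:2])
```

```text
t 15.7 pos [0.5667 0.4104 0.047 ] yaw 2.9508101833780884 F [0.5105 0.1481 0.326 ] op -0.0013075254588966498 q [ 0.4576  0.6661  1.3783 -0.      1.0972 -0.9224]
225 284 348 [0.5346 0.4012] [0.5402 0.4299]
240 264 368 [0.5399 0.3906] [0.5491 0.4378]
255 255 377 [0.5464 0.3847] [0.5572 0.4408]
270 250 382 [0.5534 0.3805] [0.5653 0.4421]
285 250 383 [0.561  0.3786] [0.5732 0.4415]
300 253 380 [0.5691 0.3781] [0.5809 0.439 ]
315 261 371 [0.578 0.38 ] [0.5883 0.4335]
```

The cap's widest chord is centred at (0.567, 0.410), directly under the tips. I'll hold and hand in.

Emit:
carry_out(
  steps=[0,0,0.001,0,0,0,0,0,0,0.001,0,0,0,0,0,0,0.001,0,0,0,0,0,0,0.001,0,0,0,0,0,0,0.001,0,0,0,0,0,0,0.001,0,0,0,0,0,0,0.001,0,0,0,0,0,0,0.001,0,0,0,0,0,0,0.001,0,0,0,0,0,0,0.001,0,0,0,0,0,0,0.001,0,0,0,0,0,0,0.001,0,0,0,0],
)

```text
time_s: 16.95
eef_pos: [0.5667, 0.4104, 0.046]
eef_rot: [0.0, 0.095, 0.995, 0.0]
wrist_force: [0.1, 0.6, -0.3]
opening: -0.003
grasp_force: 0.0
```

```bash
python3 -c "
from bench import ctrl
print(ctrl.hand_in())"
```

```text
the job is handed in; nothing more can be done
None
```

I handed the job in at about 17 s: the gas lever is shut against its stop, I pointed at the bare burner for over 2 s, and the arm finished pointing at the loose cap; no result came back from the judging.

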